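# Lock the panel and hold the hidden earth bolt

## Robot

A 6-joint arm with a two-finger parallel gripper is mounted at the origin on a cart in front of the work surface, level with it; the furniture and walls round the work are solid. World frame = base frame: x ahead of the robot, y to its left, z up, the work surface at z = 0. Lengths are in m, angles in rad, forces in N, time in s.
With the tool pointing down it reaches from about 0.375 to 0.975 m from the base axis. Payload 3.8 kg.
Tool frame: the origin (TCP) lies midway between the tips of the shut fingers; the grasp point (between the pads) lies 19 mm behind it; z points along the fingers, y is the line along which they close (so a half turn about z gives the same grasp; the last joint's range is limited). The gripper opens to 88 mm and grips with 3 to 60 N. Pads are 18 mm wide; open, the fingers measure 123 mm over their backs; the gripper's body (75 mm by 187 mm) begins 45 mm behind the grasp point.
Start: joints at [1.247, 0.264, 1.604, -0, 1.274, -0.037], TCP at [0.191, 0.647, 0.239] pointing down, gripper open.
Joint ranges: [-2.63, 2.63], [-0.94, 2.18], [0.31, 2.57], [-1.31, 4.45], [0, 2.66], [-2.55, 2.55]. Speed limits (rad/s): [2.57, 2.57, 3.14, 3.14, 3.14, 3.14].

## Interface

Orientations are given as a rotation vector (axis times angle).
In Python, from cell import manip, inverse_kinematics, cams, order gives the robot as it stands. Calls block until the motion is done:
- manip.move_pose(position, orientation): joint-space move of the TCP to a pose.
- manip.move_linear(position, rate=0.15, rot=None): straight line of the TCP; rot=None keeps the orientation; rate is the mean speed in m/s.
- manip.set_joints(angles): joint-space move.
- manip.set_gripper(opening, force=None): finger opening in m; force is the grip in N (None keeps the last); returns when the fingers have stopped.
- manip.dwell(seconds).
- inverse_kinematics(position, orientation): joint angles nearest the present ones, or None.
- manip.state(): the state.
- cams.capture(name): name is "side" or "top" or "wrist"; returns a dict with "image" (384x512x3 uint8, blue, green, red), "z_map" (384x512 float32, m along the optical axis (not along the pixel's ray), 0 where there is no reading), "intrinsics" (3x3 intrinsics, pixels), "position" and "orientation" of the camera in the world; the wrist camera has in their place "T_tool_cam" (4x4, takes a point from camera to tool coordinates, whose origin is the TCP and whose axes are the flange's). Camera axes: x right, y down, z forward; pixel columns grow to the right and rows downward; lengths in m; the calibration is good to about 2 mm. The wrist camera is an equidistant fisheye: a pixel r from the principal point sees the ray r / f radians off the axis. A picture is of the moment at which its call begins: read the wrist's pose just before it.
A pose or a line that the arm cannot do raises manip.IKError and nothing moves.
- order.close_job(): hands the job in; it is judged then, once.
The state is a dict: "clock": time; "joint_pos": joint angles; "joint_velocities": joint speeds; "tau": joint torques, N m; "tool_pos": TCP position; "tcp_rot": TCP orientation; "contact_force": force on the tool from outside, world axes, zero at the start; "moment": the same for the moment, N m; "gripper_width": finger opening in m; "grasp_force": force on a finger pad.
Only numpy, scipy, OpenCV 4.12 (cv2) and the standard library are available. Lean on these libraries where they do the work, as an engineer would, in place of code of your own. Each camera call takes 0.05 s, during which the arm holds its last target. There are 200 camera calls.

## Task

The nut driver at the front of the opened power-supply chassis is already turning slowly, but the earth bolt only spins round with its nut. Slide the black-knobbed barrel bolt on the front panel fully home into its keeper so that the panel is locked, then reach down from above into the narrow gap between the panel and the heat sink, grip the bolt's hex head behind the panel from both sides and stop it from turning. Finish while still holding the head, so that the nut can be run up, and leave the loose things on the bench where they lie.

Things in the scene. Friction and masses are not known exactly. Their poses are not given: they have to be found in the camera images.
- chassis: Fixed aluminium chassis tray, 104 mm deep (x) by 192 mm wide (y). Origin: on the bench under the front panel's mid-plane, half-way across. x points from the front panel to the back, y to the left as seen from the front, z up. All positions in mm below are in this frame, when the panel is shut.
- panel_edge (a point): Middle of the top edge of the grey front panel: 3 mm thick, in the plane x = 0 from y = -70 to +80, top at z = 105. Behind it is a gap, open from above, up to the heat sink. In the gap only low parts stand, up to z = 52 by the heat sink's face and z = 38 elsewhere.
- sink_edge (a point): Middle of the top front edge of the black finned heat sink behind the gap: front face at x = 48, y = -80 to +80, top at z = 96, 38 mm deep.
- driver_nose (a point): Front end of the dark, orange-ringed nut driver, on its axis: 38 mm thick, it lies along x in a stand in front of the panel at y = +36, axis at z = 75, from x = -145 to -35. From here a steel socket, 25 mm thick and always turning, reaches to the panel.
- keeper_mouth (a point): Centre of the keeper's 16 x 16 mm mouth (x = -12, y = -76, z = 45), which takes the 10 mm rod of the barrel bolt. The keeper's steel block reaches from y = -76 to -96, x = -24 to 0, up to z = 58; a jamb behind it, x = -2 to +6, stands up to z = 103.
- bolt_knob (a point): Centre of the barrel bolt's upright black knob, 12 mm thick, from 18 mm below to 15 mm above this point (top at z = 102). It stands 26 mm in front of the panel's mid-plane and moves along -y (to the right as seen from the front) into the keeper. Staples and rod below it reach up to z = 54. About 35 mm are free on either side of it.
- slide_bolt (a joint): Travel of the barrel bolt in m: 0 drawn back, 0.026 fully home in its keeper (end stop); starts at 0 to 0.006. Friction about 2.5 N.
- panel (a joint): Swing of the hinged front panel in rad: 0 shut (stop), grows as its free right edge comes forward, at most 0.06. Moves stiffly (1 N at the knob) until bolted. The rod has 3 mm of play in the keeper.
- bolt_head (a point): Centre of the steel hex head behind the panel: 20 mm across flats, 23 across corners, 14 thick along x, faces at x = 10 and 24, at y = +36, z = 75 (30 under the panel's top edge). The bolt's axis runs along x. Between head and panel a 13 mm sleeve and a 25 mm washer (up to x = 5). At this height the gap is free for 45 mm or more to either side (y).
- earth_bolt (a joint): Angle of the bolt about its axis in rad. Two flats stand upright, facing the chassis's +y and -y, whenever the angle is a multiple of pi/3. Left alone it turns steadily at about 0.25 rad/s; the driver drags it with about 0.1 N m, also while it is held.
- screw_dish: Loose bystander: round white dish, 72 mm across, 14 mm high; origin at its underside.
- open_phone: Loose bystander: opened phone lying flat, 145 x 73 x 16 mm; origin at its underside.
- phone_cell: Loose bystander: flat grey phone battery, 41 x 72 x 5 mm; origin at its underside.
- wick_spool: Loose bystander: small blue spool, 39 x 56 x 11 mm; origin at its underside.
- spudger_black: Loose bystander: thin black stick tool, 10 x 150 x 4 mm; origin at its underside.
- white_jar: Loose bystander: small white screw-top jar, 34 mm across, 43 mm high; origin at its underside.

How it is judged:
By the outcome, as a careful person would: the job done as asked, in the order asked, and still so for the second after the job is handed in, while the arm keeps its last pose, push and grip.
It also fails if it takes over 42 s, if anything falls off the work surface, if the arm or the gripper's body presses on something with over 40 N, if the wrist force passes 120 N, or if a joint passes its speed limit or range.

## Working session

There is one attempt and no reset: what is moved stays moved. The work goes in short steps, each a Python script; the robot and the scene stay as the last script left them, time stands still between calls to the robot, and variables do not carry over. Pictures are saved under pics/ and viewed, at most 10 in all, crops included, and the job is handed in when it is done.

```bash
ls; mkdir -p pics; python3 - <<'E'
from cell import manip,cams
import cv2,numpy as np
s=manip.state(); print({k:np.round(v,3).tolist() for k,v in s.items()})
for n in("top","side"):
    c=cams.capture(n); cv2.imwrite(f"pics/{n}0.png",c["image"]); np.savez(f"{n}0.npz",**c); print(n,c["intrinsics"],c["position"],c["orientation"])
E
```

```text
pics
{'clock': 0.0, 'joint_pos': [1.247, 0.265, 1.605, -0.0, 1.274, -0.037], 'joint_velocities': [-0.001, 0.002, -0.001, 0.001, -0.0, 0.001], 'tau': [-0.0, -50.21, -35.688, 0.073, 0.03, -0.0], 'tool_pos': [0.191, 0.647, 0.237], 'tcp_rot': [-0.449, -3.109, 0.003], 'contact_force': [-0.202, 0.122, -0.902], 'moment': [-0.027, 0.053, 0.003], 'grasp_force': 0.0, 'gripper_width': 0.088}
top [[360.39135208   0.         261.93517738]
 [  0.         360.39135208 192.96928265]
 [  0.           0.           1.        ]] [0.38598135 0.03381903 1.12080033] [-2.13922091  2.18537485 -0.08224756]
side [[469.53662452   0.         254.60911619]
 [  0.         469.53662452 200.57309773]
 [  0.           0.           1.        ]] [ 0.19421563 -0.72265981  1.47829764] [-2.55085876  0.54153283 -0.12994473]
```

View pics/top0.png

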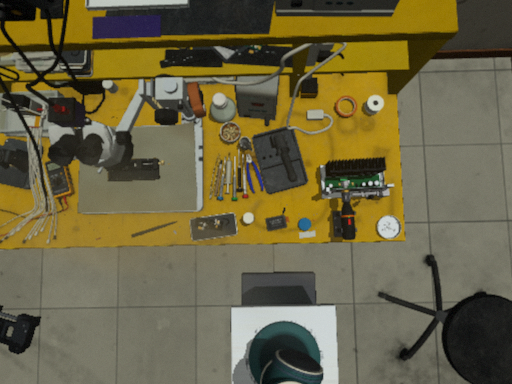

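View pics/side0.png

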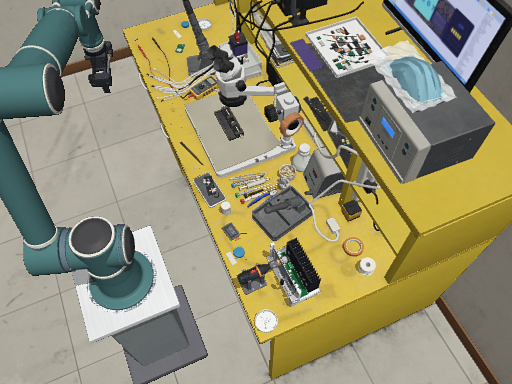

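Top view: the chassis is near pixel (355,180), the driver at (347,215), and the fins at (357,165). Side view: chassis near (295,270) and driver at (255,278). I'll estimate its pose from depth.

```bash
cat > h.py <<'E'
import numpy as np,cv2
from scipy.spatial.transform import Rotation as R
def cloud(c):
    z=c["z_map"];K=c["intrinsics"];v,u=np.indices(z.shape)
    p=np.stack([(u-K[0,2])/K[0,0]*z,(v-K[1,2])/K[1,1]*z,z],-1)
    P=p@R.from_rotvec(c["orientation"]).as_matrix().T+c["position"]
    P[z<=0]=np.nan
    return P
E
python3 - <<'E'
from h import *
out=[]
for n,(a,b,w,h) in(("top",(300,145,110,100)),("side",(230,230,110,100))):
    c=np.load(f"{n}0.npz");P=cloud(c);I=c["image"]
    out.append(cv2.resize(I[b:b+h,a:a+w],None,fx=3.6,fy=3.6,interpolation=cv2.INTER_CUBIC))
    Q=P[b:b+h,a:a+w].reshape(-1,3);C=I[b:b+h,a:a+w].reshape(-1,3).astype(int)
    m=(Q[:,2]>.085)&(Q[:,2]<.11)&(C.max(1)<60)   # sink top
    r=cv2.minAreaRect(Q[m][:,:2].astype(np.float32)*1000);print(n,"sink",m.sum(),r)
    o=(C[:,2]>150)&(C[:,0]<70)&(C[:,1]<130)&(Q[:,2]>.05);print("orange",o.sum(),np.nanmean(Q[o],0))
    g=(Q[:,2]>.099)&(Q[:,2]<.115);print("z>99",g.sum(),np.round(Q[g][::3],3).tolist()[:25])
cv2.imwrite("pics/crop0.png",np.hstack(out))
E
```

```text
top sink 748 ((465.3062438964844, -213.91079711914062), (225.93080139160156, 173.30618286132812), 1.2788374423980713)
orange 32 [ 0.4531336  -0.19121762  0.0912842 ]
z>99 110 [[0.581, -0.266, 0.099], [0.549, -0.275, 0.1], [0.543, -0.173, 0.099], [0.504, -0.31, 0.107], [0.502, -0.299, 0.106], [0.502, -0.308, 0.104], [0.502, -0.317, 0.102], [0.499, -0.303, 0.102], [0.499, -0.313, 0.099], [0.497, -0.251, 0.106], [0.497, -0.261, 0.101], [0.497, -0.268, 0.106], [0.497, -0.278, 0.103], [0.496, -0.285, 0.107], [0.498, -0.129, 0.1], [0.496, -0.196, 0.102], [0.496, -0.204, 0.104], [0.495, -0.212, 0.105], [0.495, -0.22, 0.107], [0.495, -0.23, 0.102], [0.495, -0.239, 0.101], [0.494, -0.246, 0.105], [0.494, -0.255, 0.104], [0.495, -0.267, 0.099], [0.494, -0.134, 0.103]]
side sink 491 ((464.5634460449219, -223.9746856689453), (228.27432250976562, 161.33779907226562), 1.4369885921478271)
orange 23 [ 0.41918116 -0.19054338  0.09127258]
z>99 127 [[0.549, -0.145, 0.099], [0.488, -0.128, 0.104], [0.497, -0.132, 0.104], [0.488, -0.13, 0.1], [0.496, -0.135, 0.104], [0.488, -0.137, 0.106], [0.543, -0.164, 0.102], [0.495, -0.146, 0.103], [0.494, -0.154, 0.103], [0.494, -0.162, 0.104], [0.495, -0.168, 0.1], [0.494, -0.177, 0.104], [0.492, -0.182, 0.1], [0.492, -0.189, 0.108], [0.565, -0.222, 0.1], [0.494, -0.199, 0.103], [0.548, -0.226, 0.1], [0.496, -0.21, 0.101], [0.578, -0.251, 0.101], [0.545, -0.24, 0.101], [0.561, -0.25, 0.1], [0.554, -0.25, 0.099], [0.497, -0.23, 0.103], [0.495, -0.234, 0.106], [0.497, -0.237, 0.1]]
```

View pics/crop0.png

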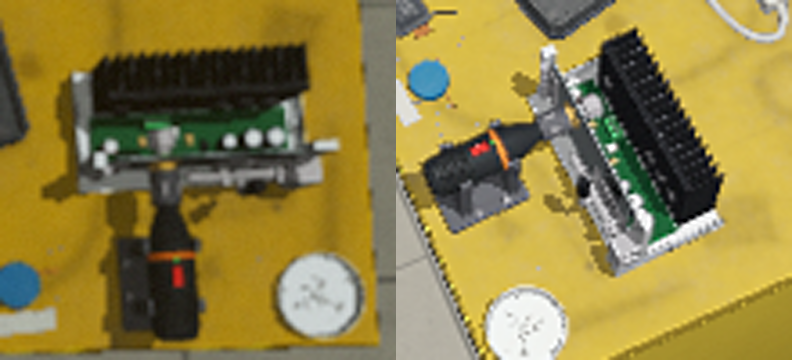

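Sink and panel lie near x=0.495..0.545, with the chassis centre at about (0.495,-0.226) and yaw about +0.04. I'll move there via a retracted waypoint and look from the wrist.

```bash
python3 - <<'E'
from cell import manip,cams,inverse_kinematics
from h import *
s=manip.state()
rv=(R.from_euler('z',0.04)*R.from_euler('x',np.pi)).as_rotvec()
manip.move_linear([0.15,0.45,0.36],rate=0.4)
t=manip.state();print(t["clock"])
j=np.array(t["joint_pos"]);j[0]=-0.35;j[5]=-1.2
manip.set_joints(j);t=manip.state();print(t["clock"],t["tool_pos"],t["tcp_rot"])
manip.move_pose([0.475,-0.215,0.26],rv)
t=manip.state();print(t["clock"],np.round(t["joint_pos"],2),t["tool_pos"],t["tcp_rot"])
c=cams.capture("wrist");print(c["T_tool_cam"],c["intrinsics"])
np.savez("w1.npz",tp=t["tool_pos"],tr=t["tcp_rot"],**c);cv2.imwrite("pics/w1.png",cv2.resize(c["image"],(800,600),interpolation=cv2.INTER_CUBIC))
E
```

```text
0.8417
3.2 [ 0.45423043 -0.13845234  0.35938687] [1.10591817e+00 2.93972290e+00 8.22377984e-04]
5.15 [-0.47 -0.04  1.9   0.    1.28  1.06] [ 0.47517182 -0.21482202  0.26020703] [3.14084070e+00 6.41928895e-02 5.13062806e-04]
[[-2.74775256e-05 -9.60855493e-01 -2.77050033e-01  7.19843951e-02]
 [ 9.99999759e-01  1.65766177e-04 -6.74083516e-04  4.14449348e-04]
 [ 6.93622374e-04 -2.77049985e-01  9.60855257e-01 -1.45010679e-01]
 [ 0.00000000e+00  0.00000000e+00  0.00000000e+00  1.00000000e+00]] [[297.31863964   0.         254.08483493]
 [  0.         297.31863964 193.88806561]
 [  0.           0.           1.        ]]
```

View pics/w1.png

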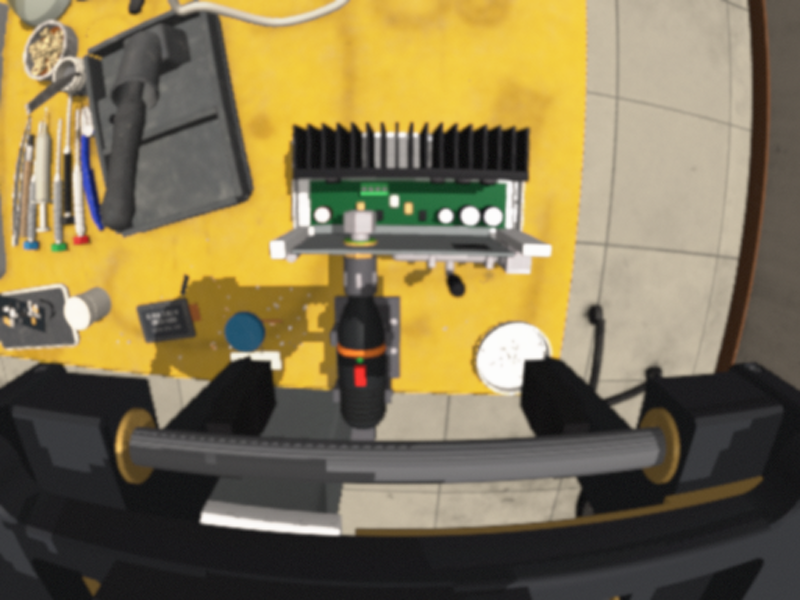

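The wrist view shows (in 800x600 px) the panel top edge from (295,240) to (525,240), the sink front edge at row ~178, the hex head at (358,222), the knob top at (456,285), and the driver at x≈360. Next I'll turn these into positions.

```bash
cat >> h.py <<'E'
def wrays(c,px):
    px=np.atleast_2d(px).astype(float);K=c["intrinsics"];d=(px-K[:2,2])/K[0,0]
    r=np.linalg.norm(d,axis=1)+1e-12
    v=np.c_[d/r[:,None]*np.sin(r)[:,None],np.cos(r)]
    W=np.eye(4);W[:3,:3]=R.from_rotvec(c["tr"]).as_matrix();W[:3,3]=c["tp"];W=W@c["T_tool_cam"]
    return W[:3,3],v@W[:3,:3].T,v
def onplane(c,px,h):
    o,d,_=wrays(c,px);return o+d*((h-o[2])/d[:,2])[:,None]
def wcloud(c):
    z=c["z_map"];v,u=np.indices(z.shape);o,d,l=wrays(c,np.c_[u.ravel(),v.ravel()])
    P=o+d*(z.ravel()/l[:,2])[:,None];P[z.ravel()<=0]=np.nan
    return P.reshape(*z.shape,3)
E
python3 - <<'E'
from h import *
c=np.load("w1.npz");P=wcloud(c);I=c["image"].astype(int)
roi=np.zeros(I.shape[:2],bool);roi[70:230,165:360]=1
# panel top
m=roi&(P[...,2]>.099)&(P[...,2]<.112)&(P[...,0]>.47)&(P[...,0]<.525)
q=P[m];print("n",len(q))
for y in np.arange(-.33,-.1,.012):
    k=abs(q[:,1]-y)<.006
    if k.sum():print(round(y,3),k.sum(),np.round([q[k,0].min(),np.median(q[k,0]),q[k,0].max()],4),round(np.median(q[k,2]),4))
m=roi&(P[...,2]>.088)&(P[...,2]<.1)&(P[...,0]>.53)&(I.max(-1)<90);q=P[m]
for y in np.arange(-.33,-.1,.02):
    k=abs(q[:,1]-y)<.01
    if k.sum():print("sink",round(y,3),k.sum(),np.round(q[k,0].min(),4),np.round(np.percentile(q[k,0],5),4))
print("sink y",q[:,1].min(),q[:,1].max())
o=roi&(I[...,2]>150)&(I[...,0]<70)&(I[...,1]<130)&(P[...,2]>.06);print("orange",o.sum(),np.median(P[o],0),P[o].min(0),P[o].max(0))
d=roi&(I.max(-1)<60)&(P[...,2]>.07)&(P[...,0]<.485)&(P[...,1]<-.225);print("knob",d.sum(),np.median(P[d],0),P[d].min(0),P[d].max(0))
s=roi&(P[...,2]>.078)&(P[...,2]<.092)&(P[...,0]>.503)&(P[...,0]<.53)&(P[...,1]>-.22)&(P[...,1]<-.16);print("head",s.sum(),np.median(P[s],0),P[s].min(0),P[s].max(0))
t=roi&(P[...,2]>.08)&(P[...,2]<.092)&(P[...,0]>.463)&(P[...,0]<.485)&(P[...,1]>-.22);print("socket",t.sum(),np.median(P[t],0),P[t].min(0),P[t].max(0))
x=c["image"][105:230,175:350];cv2.imwrite("pics/w1c.png",cv2.resize(x,None,fx=4.5,fy=4.5,interpolation=cv2.INTER_CUBIC))
E
```

```text
n 771
-0.318 44 [0.4969 0.5011 0.5056] 0.1019
-0.306 73 [0.4978 0.5018 0.5052] 0.1019
-0.294 29 [0.4956 0.4982 0.5046] 0.1022
-0.282 33 [0.4966 0.4977 0.4989] 0.1034
-0.27 33 [0.4955 0.497  0.4985] 0.1035
-0.258 82 [0.47   0.4753 0.4979] 0.1011
-0.246 47 [0.4705 0.4959 0.4974] 0.1035
-0.234 45 [0.4939 0.4956 0.497 ] 0.1034
-0.222 48 [0.4931 0.4953 0.4966] 0.1034
-0.21 33 [0.4941 0.4954 0.4963] 0.1038
-0.198 36 [0.4934 0.4949 0.496 ] 0.1036
-0.186 42 [0.4931 0.4944 0.4959] 0.1034
-0.174 43 [0.4926 0.4943 0.4956] 0.1036
-0.162 45 [0.4924 0.4938 0.4954] 0.1036
-0.15 44 [0.4919 0.4941 0.4953] 0.1034
-0.138 54 [0.4891 0.4945 0.5   ] 0.1007
-0.126 40 [0.489  0.4943 0.4996] 0.101
sink -0.29 277 0.5476 0.5488
sink -0.27 325 0.5461 0.5472
sink -0.25 314 0.5448 0.5458
sink -0.23 254 0.5444 0.5452
sink -0.21 191 0.544 0.5444
sink -0.19 278 0.5424 0.5437
sink -0.17 302 0.5423 0.5433
sink -0.15 287 0.542 0.5431
sink y -0.2995330347619478 -0.14136952433332878
orange 133 [ 0.41946712 -0.19095891  0.09162507] [ 0.4138192  -0.30079578  0.06373392] [ 0.58460338 -0.14086125  0.26261843]
knob 86 [ 0.47393424 -0.25457692  0.09970432] [ 0.46744617 -0.25906305  0.07843099] [ 0.47714537 -0.25046427  0.10259093]
head 259 [ 0.51204356 -0.18654826  0.0830203 ] [ 0.50338908 -0.19615344  0.07800416] [ 0.51967111 -0.17578934  0.08663921]
socket 386 [ 0.47427932 -0.18846887  0.08500929] [ 0.4630029  -0.19960053  0.08000954] [ 0.48498337 -0.13731338  0.0896648 ]
```

View pics/w1c.png

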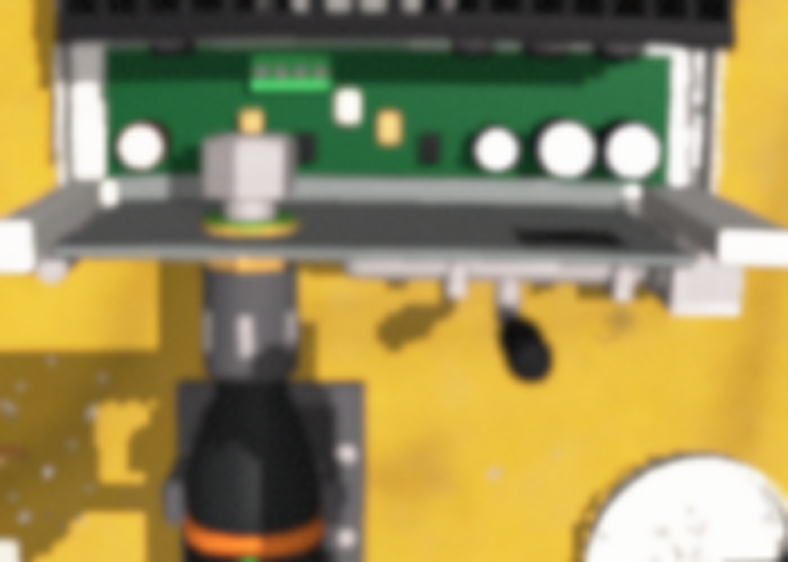

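The crop shows the knob clear of its neighbours, the hex head standing behind the panel, and the panel nearly shut (about 0.01 rad ajar). Chassis frame: origin ≈ (0.496,-0.223), yaw ≈ 0.038. I'll grip the knob now, press the panel shut and slide the bolt home.

```bash
cat >> h.py <<'E'
YAW=0.038;O=np.array([0.4959,-0.223,0])
RV=(R.from_euler('z',YAW)*R.from_euler('x',np.pi)).as_rotvec()
C=R.from_euler('z',YAW).as_matrix()
E
python3 - <<'E'
from cell import manip,cams
from h import *
manip.set_gripper(0.034,force=15)
manip.move_pose([.472,-.255,.15],RV)
s=manip.state();print(s["clock"],s["tool_pos"],s["tcp_rot"],s["contact_force"])
manip.move_linear([.472,-.255,.070],rate=.12)
s=manip.state();print(s["clock"],s["tool_pos"],s["contact_force"])
manip.set_gripper(0.0,force=15)
s=manip.state();print(s["clock"],s["tool_pos"],s["contact_force"],s["gripper_width"],s["grasp_force"])
c=cams.capture("wrist");np.savez("w2.npz",tp=s["tool_pos"],tr=s["tcp_rot"],**c);cv2.imwrite("pics/w2.png",cv2.resize(c["image"],(800,600)))
E
```

```text
6.65 [ 0.47206806 -0.25496084  0.15020876] [-3.14036743e+00 -5.86008903e-02  6.46251689e-04] [0.53369582 0.40027213 0.5490221 ]
7.4667 [ 0.47293588 -0.25540321  0.07111727] [-0.27149723  0.66401756 -0.68127016]
7.9333 [ 0.47251938 -0.25551958  0.07074298] [-0.62594053 -0.38355601  3.19056249] 0.011356162669773618 14.999385550618172
```

View pics/w2.png

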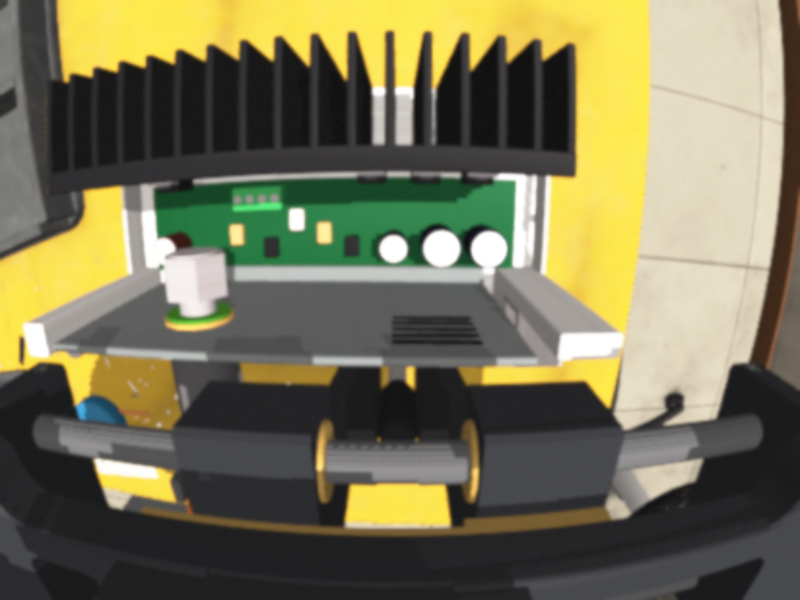

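The picture shows the knob held between the fingers at (398,410), with an 11.4 mm grip. Next: press the panel shut and slide.

```bash
python3 - <<'E'
from cell import manip,cams
from h import *
s=manip.state();p0=np.array(s["tool_pos"]);f0=np.array(s["contact_force"])
cmd=p0.copy()
def rep(t):
    s=manip.state();d=C.T@(np.array(s["tool_pos"])-p0)*1000;f=C.T@(np.array(s["contact_force"])-f0)
    print(t,round(s["clock"],2),np.round(d,1),"F",np.round(f,1),round(s["gripper_width"],4),round(s["grasp_force"],1));return d,f
for i in range(5):
    cmd=cmd+C@[.0012,0,0];manip.move_linear(cmd,rate=.03,rot=RV);d,f=rep("x")
    if f[0]<-5:break
for i in range(10):
    cmd=cmd+C@[0,-.0035,0];manip.move_linear(cmd,rate=.05,rot=RV);d,f=rep("y")
    if f[1]>13 or abs(f[0])>20:break
E
```

```text
x 8.23 [ 1.  -0.2  0. ] F [-1.3 -1.3 -0.1] 0.0114 15.0
x 8.48 [ 1.2 -0.1 -0. ] F [-5.7 -1.1  1.7] 0.0112 15.0
y 8.73 [ 1.2 -3.  -0. ] F [-4.   1.7  3.2] 0.0113 15.0
y 8.98 [ 1.2 -6.3 -0. ] F [-4.1  1.3  3.6] 0.0111 15.0
y 9.23 [ 1.2 -9.8 -0. ] F [-5.2  1.   3.8] 0.0112 15.0
y 9.48 [  1.1 -13.2  -0.1] F [-4.3  1.5  3.5] 0.0116 15.0
y 9.73 [  1.1 -16.8  -0. ] F [-3.9  1.8  3.4] 0.0115 15.0
y 9.98 [  1.1 -20.3  -0. ] F [-5.2  1.4  3.7] 0.0114 15.0
y 10.23 [  1.1 -23.3  -0.1] F [-5.2  2.7  3.6] 0.0115 15.0
y 10.48 [  1.  -23.7  -0.2] F [-2.9 13.5  7.8] 0.0114 15.0
```

```bash
python3 - <<'E'
from cell import manip,cams
from h import *
s=manip.state();p=np.array(s["tool_pos"])
manip.move_linear(p+C@[0.001,-.005,0],rate=.05,rot=RV)
s=manip.state();print(s["clock"],C.T@(s["tool_pos"]-p)*1000,s["contact_force"])
manip.move_linear(p,rate=.05,rot=RV)
manip.set_gripper(0.03)
s=manip.state();p=np.array(s["tool_pos"]);print(s["contact_force"])
manip.move_linear([p[0],p[1],.165],rate=.2,rot=RV)
h=O+C@[.017,.036,0]
manip.set_gripper(0.046)
manip.move_linear([h[0]-.03,h[1]-.03,.165],rate=.2,rot=RV)
s=manip.state();print(s["clock"],s["tool_pos"],h)
c=cams.capture("wrist");np.savez("w3.npz",tp=s["tool_pos"],tr=s["tcp_rot"],**c)
cv2.imwrite("pics/w3.png",cv2.resize(c["image"],(800,600)))
E
```

```text
10.7333 [-0.067962   -0.08535725 -0.05548503] [-4.64008905 14.76350251 12.5842816 ]
[0.10250211 0.35798234 1.02849833]
12.975 [ 0.48173788 -0.21638409  0.1651689 ] [ 0.51152006 -0.18638014  0.        ]
```

View pics/w3.png

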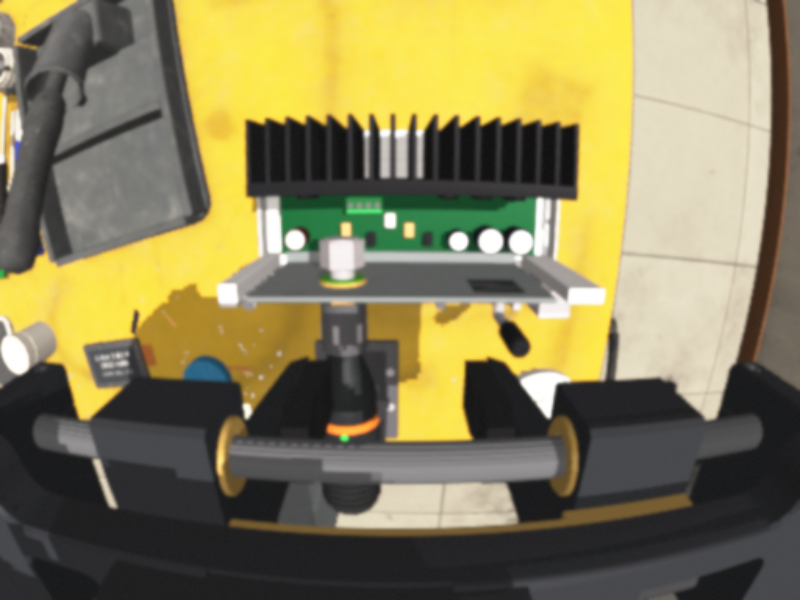

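The bolt knob now stands far right at (513,340), next to the keeper, and the panel looks straight between the jambs. I'll refine the head and gap positions from this nearer view.

```bash
python3 - <<'E'
from h import *
c=np.load("w3.npz");P=wcloud(c);I=c["image"].astype(int)
Q=(P-O)@C*1000
roi=np.zeros(I.shape[:2],bool);roi[70:225,130:400]=1
q=Q[roi&(abs(Q[...,2]-104)<3.5)&(abs(Q[...,0])<8)]
for y in range(-65,80,20):
    k=abs(q[:,1]-y)<8;print("panel",y,np.round([q[k,0].min(),np.median(q[k,0]),q[k,0].max()],1))
for y in (-90,90):
    k=abs(q[:,1]-y)<8
    if k.any():print("jamb",y,np.round([q[k,0].min(),np.median(q[k,0]),q[k,0].max()],1))
q=Q[roi&(abs(Q[...,2]-95)<5)&(Q[...,0]>35)&(I.max(-1)<90)]
for y in range(-70,80,30):
    k=abs(q[:,1]-y)<8;print("sink",y,np.round(np.percentile(q[k,0],[0,5]),1))
print("sink y",q[:,1].min(),q[:,1].max())
q=Q[roi&(Q[...,2]>66)&(Q[...,2]<92)&(Q[...,0]>8.5)&(Q[...,0]<35)&(abs(Q[...,1]-36)<25)&(I.max(-1)>70)]
for x in range(8,30,2):
    k=abs(q[:,0]-x)<1
    if k.sum()>2:print("head x",x,k.sum(),"y",np.round([q[k,1].min(),q[k,1].max()],1),"z",np.round([q[k,2].min(),q[k,2].max()],1))
# low parts near head
q=Q[roi&(Q[...,2]>30)&(Q[...,2]<62)&(Q[...,0]>8)&(Q[...,0]<44)&(abs(Q[...,1]-36)<48)]
print("low",len(q),np.round(np.percentile(q,[0,50,100],axis=0),0))
E
```

```text
panel -65 [-0.9  0.4  1.5]
panel -45 [-1.   0.8  2.1]
panel -25 [-1.2  0.8  2.2]
panel -5 [-1.3  0.8  2.4]
panel 15 [-1.2  0.9  2.3]
panel 35 [-0.2  1.3  2.3]
panel 55 [-0.5  1.2  2.4]
panel 75 [-0.4  1.   1.7]
jamb -90 [-1.3  2.3  6.2]
jamb 90 [-4.1  1.8  7.1]
sink -70 [48.8 49.8]
sink -40 [48.2 48.9]
sink -10 [48.3 48.5]
sink 20 [48.2 48.4]
sink 50 [48.  48.9]
sink y -78.94211999096085 78.12097386097044
head x 8 8 y [31.7 39.7] z [78.8 82. ]
head x 10 31 y [26.2 46.5] z [76.4 84.9]
head x 12 64 y [24.7 46.6] z [73.5 85.6]
head x 14 74 y [24.7 47.5] z [74.4 85.1]
head x 16 72 y [24.6 47.4] z [74.1 86.1]
head x 18 74 y [24.6 47.4] z [73.4 85.4]
head x 20 74 y [24.6 47.3] z [74.2 85.6]
head x 22 69 y [24.6 47.2] z [73.7 85.9]
head x 24 122 y [24.5 47.1] z [67.1 85.9]
head x 26 13 y [33.1 44. ] z [68.5 80.6]
low 135 [[13. 61. 30.]
 [19. 69. 33.]
 [44. 76. 44.]]
```

The chassis frame agrees to under 1 mm: panel shut at x≈0.6, head at y=36.0 and x≈10..25, corners pointing sideways at t≈12.98. The flats should stand upright near t≈15.1 and 19.3, so I'll descend and close at one of those.

```bash
python3 - <<'E'
from cell import manip,cams
from h import *
h=O+C@[.0185,.036,0]
def rep(t):
    s=manip.state();print(t,round(s["clock"],2),np.round(C.T@(s["tool_pos"]-O)*1000,1),"F",np.round(s["contact_force"],1),"M",np.round(s["moment"],2),round(s["gripper_width"],4),round(s["grasp_force"],1));return s
manip.move_linear([h[0],h[1],.14],rate=.15,rot=RV);rep("above")
manip.move_linear([h[0],h[1],.085],rate=.12,rot=RV);s=rep("mid")
if np.linalg.norm(s["contact_force"])<6:
    manip.move_linear([h[0],h[1],.0565],rate=.08,rot=RV);s=rep("down")
c=cams.capture("wrist");np.savez("w4.npz",tp=s["tool_pos"],tr=s["tcp_rot"],**c);cv2.imwrite("pics/w4.png",cv2.resize(c["image"],(800,600)))
E
```

```text
above 13.51 [ 18.2  35.7 139.6] F [-0.  -1.1 -0.6] M [-0.05  0.16  0.03] 0.0459 0.0
mid 14.12 [18.6 35.6 85.4] F [ 0.1 -0.6  0.1] M [-0.01  0.13  0.04] 0.0458 0.0
down 14.62 [18.  36.3 55.7] F [-0.4 -0.1  0.1] M [-0.02  0.19  0.04] 0.0457 0.0
```

View pics/w4.png

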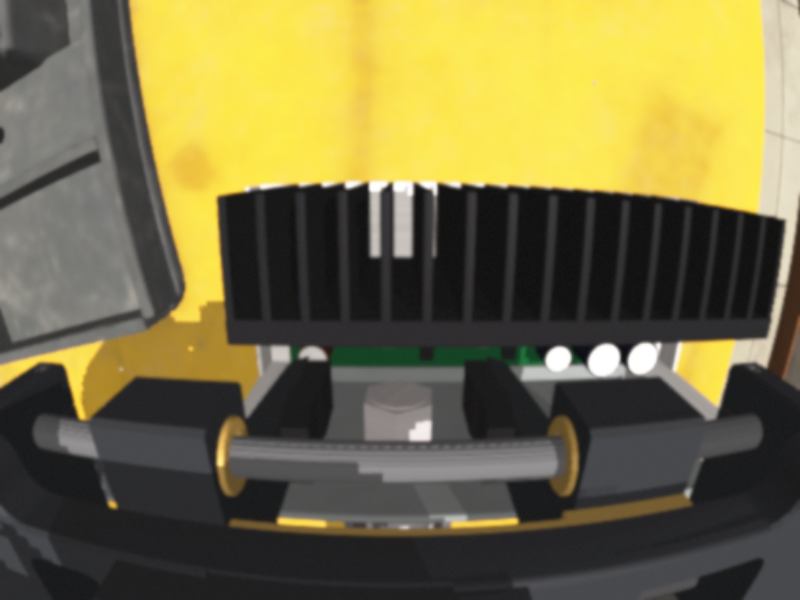

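The head sits centred between the fingers at (398,410), with a corner nearly on top, so its flats are almost upright. Closing now.

```bash
python3 - <<'E'
from cell import manip,cams
from h import *
def rep(t):
    s=manip.state();print(t,round(s["clock"],2),np.round(C.T@(s["tool_pos"]-O)*1000,1),"F",np.round(s["contact_force"],1),"M",np.round(s["moment"],2),round(s["gripper_width"],4),round(s["grasp_force"],1));return s
manip.set_gripper(0.0,force=20);rep("20N")
manip.set_gripper(0.0,force=40);rep("40N")
for i in range(3): manip.dwell(.5);s=rep("hold")
c=cams.capture("wrist");np.savez("w5.npz",tp=s["tool_pos"],tr=s["tcp_rot"],**c)
t=cams.capture("side");P=cloud(t);np.savez("s5.npz",**t)
cv2.imwrite("pics/w5.png",np.hstack([cv2.resize(c["image"][210:320,200:310],(480,480)),cv2.resize(t["image"][225:335,225:298],(319,480))]))
E
```

```text
20N 15.19 [18.8 36.1 56.8] F [0.2 0.7 1.9] M [0.25 0.1  0.05] 0.0197 20.1
40N 15.41 [18.8 36.1 56.8] F [-0.2  1.7  2.6] M [0.31 0.13 0.02] 0.0191 40.0
hold 15.91 [18.7 36.  56.7] F [0.8 2.9 5. ] M [ 0.49  0.13 -0.03] 0.0188 40.0
hold 16.41 [18.8 36.  56.8] F [-0.6  3.5  5.5] M [ 0.47  0.13 -0.02] 0.0192 40.0
hold 16.91 [18.7 36.  56.8] F [-0.   2.5  6.2] M [0.5  0.2  0.03] 0.0196 40.0
```

View pics/w5.png

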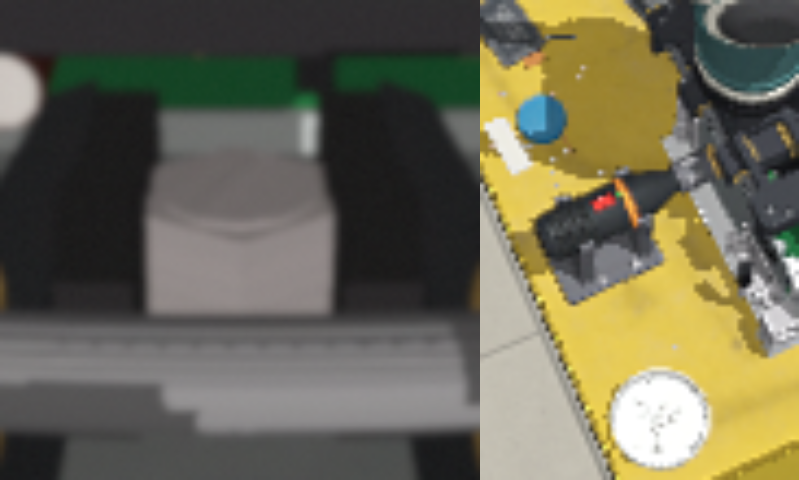

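The hex is gripped on its flats, with a corner straight up at (240,235) in the crop. Its width held steady at about 19.5 mm for 1.7 s, against about 0.4 rad it would have turned if free. The knob is still at the keeper, so I'm handing in.

```bash
python3 -c "
from cell import order
print(order.close_job())"
```

```text
the job is handed in; nothing more can be done
None
```

The job is handed in: the barrel bolt is against its end stop in the keeper, the panel is shut, and the gripper is holding the hex head on its flats at 40 N with no sign of turning, about 17 s into the 42 s allowed.

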